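# Refit a copier drive gear on its splined shaft and hold it pressed home

## Robot

A 6-joint arm with a two-finger parallel gripper is mounted at the origin on the work surface. World frame = base frame: x ahead of the robot, y to its left, z up, the work surface at z = 0. Lengths are in m, angles in rad, forces in N, time in s.
With the tool pointing down it reaches from about 0.25 to 0.725 m from the base axis. Payload 4 kg.
Tool frame: the origin (TCP) lies between the finger pads; the fingertips stand 25 mm ahead of it and the grasp point (between the pads) lies 6 mm ahead of it (manip.tip_reach is the distance from the TCP to the fingertips, in m); z points along the fingers, y is the direction in which the jaws open and shut (so a half turn about z gives the same grasp; the last joint's range is limited). The gripper opens to 85 mm and grips with 20 to 120 N. Pads are 22 mm wide; open, the fingers measure 114 mm over their backs; the gripper's body (76 mm by 85 mm) begins 54 mm behind the grasp point. The pads swing forward as they close: fully open they stand 13 mm farther back than shut.
Start: joints at [-1.289, 0.241, 0.005, 1.335, 0, 1.571], TCP at [0.139, -0.48, 0.256] pointing down, gripper open.
Joint ranges: [-2.72, 2.72], [-1.05, 1.87], [-1.09, 1.28], [-1.99, 2.15], [-1.42, 1.44], [-3.14, 3.14]. Speed limits (rad/s): [2.79, 2.79, 3.14, 3.14, 3.14, 3.14].

## Interface

Orientations are given as a 3x3 rotation matrix whose columns are the frame's x, y, z axes.
In Python, from cell import manip, camera, get_calibration gives the robot as it stands.
- The arm moves only by the tool carry_out, never from a script. Its arguments are lists of equal length, an entry for each row: "angular": the turn, a rotation vector about the tool's x, y, z in units of 8 degrees (1.0 is 8 degrees), a list of three; "slide": the shift along the tool's x, y, z in units of 30 mm (1.0 is 30 mm), a list of three; "claw": the closure, from -1 (fully open) to 1 (shut), so that 0 is half open. A call has 1 to 8 rows; each row is the pose to reach, as a shift and turn from the pose commanded when the call began, along the tool's axes at that moment; what a row does not reach only later rows make up. A row lasts 1/8 s, in which the tool goes at most 62.5 mm and 10.7 degrees, less where a joint would pass 70% of its speed; a pose out of reach is approached as far as the arm can. A call with a gripper value outside its range is refused whole. The fingers move at their own pace and stop on an object; "grip_force" is the grip in N (left out, the last holds). Time passes only in rows, so rows that repeat a pose let the fingers close. It gives the time, the measured TCP pose, the force and the opening at its end, in the units of the state.
- manip.get_state(): the state, without advancing time (a new reading comes with each control period).
- camera(name): name is "scene" or "top"; returns (picture, depth): 480x640x3 uint8, red, green, blue; 480x640 float32, m along the optical axis (not along the pixel's ray), 0 where there is no reading.
- get_calibration(name): a dict with "fx", "fy", "cx", "cy" (pixels), "k1" (the pictures are not rectified: a ray, as slopes to the right and down, at radius r is drawn at 1 + k1 r^2 times it, then the intrinsics apply), "eye" and "orientation" of the camera in the world. Camera axes: x right, y up, looking along -z (the intrinsics and any distortion apply to the point x, -y, -z); pixel columns grow to the right and rows downward; lengths in m; the calibration is good to about 2 mm. A picture is of the moment at which its call begins. get_calibration takes no time and is no camera call.
- manip.close_job(): hands the job in, once; it reports no verdict.
The state is a dict: "t": time; "q": joint angles; "qvel": joint speeds; "joint_torque": joint torques, N m; "eef_pos": TCP position; "ee_rot": TCP orientation; "contact_force": force on the tool from outside, world axes, zero at the start; "torque": the same for the moment, N m; "opening": finger opening in m.
Only numpy, scipy, OpenCV 4.12 (cv2) and the standard library are available. Lean on these libraries where they do the work, as an engineer would, in place of code of your own. Each camera call takes 0.05 s, during which the arm holds its last target.

## Task

Take the blue gear out of the grey tray by its raised hub, turn it until the slots in its bore mesh with the four splines of the bare steel shaft on the copier drive unit, and slide it down the shaft. Press it fully home so that the brass spring collar under it is squeezed right down, and finish while still holding it pressed there (do not let go; a colleague will fit the clip). Leave the mug, screwdriver, stapler and sticky notes where they are.

Things in the scene. Friction and masses are not known exactly. Their poses are not given: they have to be found in the camera images.
- gear: Blue gear lying flat in the tray, loose, 0.08 to 0.17 kg: toothed flange 74 mm across, 10 mm thick; above it a smooth round hub. A bore 33.6 mm wide runs right through; four white keys 8 mm wide reach into it, to 10.3 mm from the axis, at 45 degrees between x and y, so the slots for the splines lie along +x, +y, -x, -y. Any quarter turn fits. Origin: centre of the underside, z up the bore.
- hub_top (a point): Top of the gear's hub, on the axis, 42 mm above its underside. The hub, the part to grip, is 44 mm in diameter and reaches from 10 to 42 mm above the underside.
- tray: Grey shallow open tray 160 x 160 mm, 12 mm high, 4 mm walls and floor, fixed. Origin: centre of its underside, on the desk. It may stand left or right of the drive unit.
- drive_unit: Copier drive unit, fixed: grey metal box 240 x 200 mm, dark deck 45 mm above the desk. The shaft stands at its centre. Also on the deck: an idler gear 54 mm from the shaft along the unit's +x and a second beyond it, both 10 mm high, and a motor end 15 mm high, 111 mm from the shaft. Origin: centre of the underside, z up.
- shaft: Upright steel splined shaft, fixed, does not turn. Core 18 mm in diameter; four splines 6 mm wide, 30 mm across tips, along its +x, +y, -x, -y. Origin: on the axis at deck level, z up. The gear's underside is 43 mm above the origin when it rests on the spline tops out of mesh, 21 mm when in mesh on the free collar, 15 mm when home. Play in mesh: about 1.3 mm all round, 7 degrees either way.
- shaft_tip (a point): Top of the shaft's core, 53 mm above the shaft's origin. The core tapers from 18 mm wide (45 mm above the origin) to 12 mm here, a pilot for the bore. The splines end 43 mm above the origin, narrowed over their last 3 mm.
- collar (a joint): Brass spring collar round the foot of the shaft, a flat ring 56 mm outside and 33 mm inside, its top 21 mm above the shaft's origin when free. The value is how far it is pushed down, in m: 0 free, 0.006 fully down (a hard stop). The spring needs 3 N to start and 9 N to be fully down; it springs back when let go.
- mug: White mug, 80 mm wide, 95 mm high, loose bystander. Origin: centre of the underside.
- screwdriver: Screwdriver 180 mm long with a black handle, lying on the desk, loose bystander. Origin: within its length, at desk level; x along it.
- stapler: Red and black stapler 130 x 36 x 42 mm, loose bystander. Origin: centre of the underside.
- notes: Block of yellow sticky notes 76 x 76 x 30 mm, loose bystander. Origin: centre of the underside.
Mind the look-alikes: they are no part of the job. Of the things like the gear, leave any that is pink or red; of the rest the smaller one is meant.

How it is judged:
By the outcome, as a careful person would: the job done as asked, in the order asked, and still so for the second after the job is handed in, while the arm keeps its last pose, push and grip.
It also fails if it takes over 38 s, if anything falls off the work surface, if the arm or the gripper's body presses on something with over 40 N, if the wrist force passes 120 N, or if a joint passes its speed limit or range.

## Working session

There is one attempt and no reset: what is moved stays moved. The work goes in short steps, Python scripts to look and compute and a tool call to move; the robot and the scene stay as the last step left them, time stands still between calls to the robot, and variables do not carry over. Pictures are saved under pics/ and viewed, and the job is handed in when it is done.

Besides the shell and the picture viewer there is one more tool, called after "Emit:" by a JSON object that holds its "name" and its "arguments", one argument or row to a line. carry_out: Moves the arm, as the interface text tells. Its arguments: {"type":"object","properties":{"angular":{"type":"array"},"slide":{"type":"array"},"claw":{"type":"array"},"grip_force":{"type":"number"}},"required":["angular","slide","claw"]}

```bash
mkdir -p pics; ls; python3 - <<'E'
from cell import manip,camera,get_calibration
import cv2,numpy as np
for n in ["scene","top"]:
    p,d=camera(n); cv2.imwrite(f"pics/{n}0.png",p[:,:,::-1]); np.savez(f"{n}0.npz",p=p,d=d)
    print(n,get_calibration(n))
s=manip.get_state();print(s)
E
```

```text
pics
scene {'fx': 485.46334451798543, 'fy': 485.46334451798543, 'cx': 318.9139080283423, 'cy': 233.26257726635956, 'k1': -0.044571230920881416, 'eye': array([ 0.94595875, -0.41351085,  0.78405797]), 'orientation': array([[ 0.68064205, -0.57654236,  0.45202358],
       [ 0.73253064,  0.54500379, -0.40788445],
       [-0.0111919 ,  0.60874443,  0.79328744]])}
top {'fx': 534.7400416848732, 'fy': 534.7400416848732, 'cx': 316.1994627972099, 'cy': 242.5792376429613, 'k1': -0.15661485642968856, 'eye': array([ 0.4646673 , -0.04574291,  1.00998751]), 'orientation': array([[-0.017462  ,  0.99789355, -0.06247826],
       [-0.99944393, -0.01564554,  0.02944558],
       [ 0.02840605,  0.0629577 ,  0.99761186]])}
{'t': 0.1, 'q': array([-1.28897767e+00,  2.41330354e-01,  3.88588454e-03,  1.33518949e+00,
        1.10591063e-05,  1.57077727e+00]), 'qvel': array([ 0.00118414, -0.00395539,  0.00283141,  0.00222787,  0.00069258,
        0.00063597]), 'joint_torque': array([-1.81553169e-04, -3.73137867e+01,  2.53009701e+01,  1.08454633e-02,
        8.22517359e-05,  2.16032436e-05]), 'eef_pos': array([ 0.13891478, -0.4797923 ,  0.25551584]), 'ee_rot': array([[ 9.60545961e-01,  2.78120848e-01, -5.00429025e-04],
       [ 2.78121297e-01, -9.60544334e-01,  1.76821827e-03],
       [ 1.10940980e-05, -1.83763488e-03, -9.99998311e-01]]), 'contact_force': array([ 1.14018857,  0.04200684, -0.25370418]), 'torque': array([0.04109277, 0.03411931, 0.02638934]), 'opening': 0.08568217308133447}
```

View pics/scene0.png

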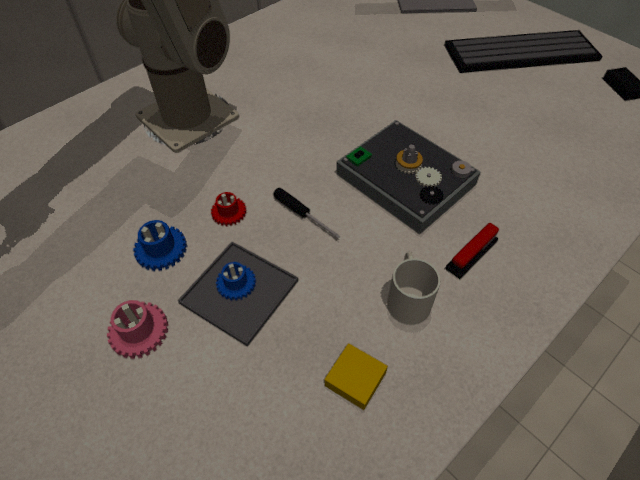

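View pics/top0.png

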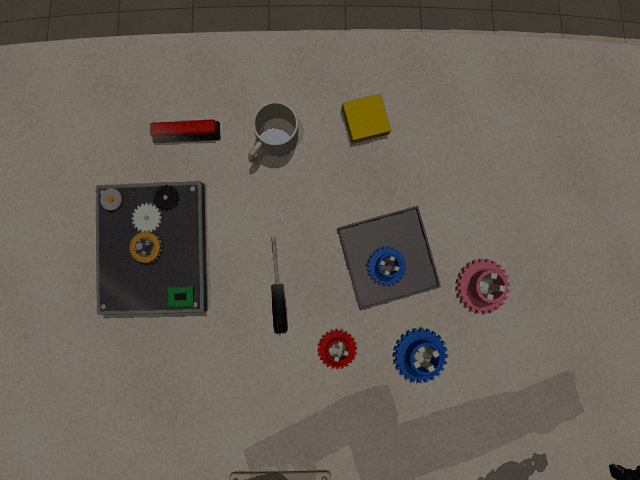

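The target blue gear is in the tray at about (386,266) in the top view and (236,280) in the scene view. The shaft is at about (145,247) in the top view. I'll zoom in on both.

```bash
cat > h.py <<'E'
import numpy as np,cv2
from cell import get_calibration
def ray(n,uv):
    c=get_calibration(n);K=np.array([[c['fx'],0,c['cx']],[0,c['fy'],c['cy']],[0,0,1]])
    u=cv2.undistortPoints(np.asarray(uv,float).reshape(-1,1,2),K,np.array([c['k1'],0,0,0]),).reshape(-1,2)
    d=np.c_[u[:,0],-u[:,1],-np.ones(len(u))]@np.array(c['orientation']).T
    return np.array(c['eye']),d
def plane(n,uv,z):
    e,d=ray(n,uv);return e+d*((z-e[2])/d[:,2])[:,None]
def proj(n,P):
    c=get_calibration(n);q=(np.atleast_2d(P)-c['eye'])@np.array(c['orientation'])
    x=q[:,0]/-q[:,2];y=-q[:,1]/-q[:,2];f=1+c['k1']*(x*x+y*y)
    return np.c_[c['fx']*x*f+c['cx'],c['fy']*y*f+c['cy']]
E
python3 - <<'E'
import cv2,numpy as np
t=np.load('top0.npz')['p'][:,:,::-1];s=np.load('scene0.npz')['p'][:,:,::-1]
def c(i,u,v,r=25):return cv2.resize(i[v-r:v+r,u-r:u+r],(380,285*4//3),interpolation=cv2.INTER_CUBIC)
a=np.vstack([np.hstack([c(t,386,266)[:300],c(t,145,247)[:300]])])
a=np.hstack([cv2.resize(x,(400,400)) for x in (c(t,386,266),c(t,145,247))])
b=np.hstack([cv2.resize(x,(400,400)) for x in (c(s,236,280),c(s,412,155))])
cv2.imwrite('pics/z1.png',a);cv2.imwrite('pics/z2.png',b)
E
```

```text
(no output)
```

View pics/z1.png

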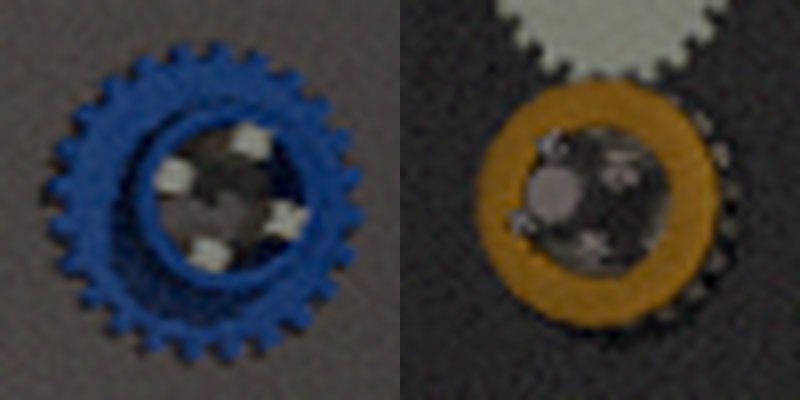

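View pics/z2.png

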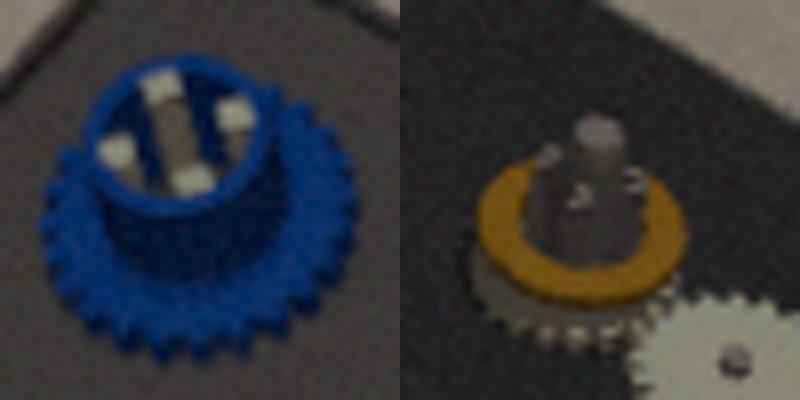

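```bash
cat > m.py <<'E'
import numpy as np,cv2
from h import *
def px(pts,off): return (np.array(pts,float)+.5)/8-.5+np.array(off)
def ang4(P,c):
    a=np.arctan2(P[:,1]-c[1],P[:,0]-c[0]);return np.degrees(np.angle(np.exp(4j*a).mean()))/4
gt=px([(250,140),(290,218),(208,252),(174,176)],(361,241))
gs=px([(163,83),(237,113),(190,180),(117,152)],(211,255))
for n,g in(('top',gt),('scene',gs)):
    P=plane(n,g,.046);c=P.mean(0);print('gear keys',n,c.round(4),np.linalg.norm(P-c,axis=1).round(4),ang4(P,c))
st=px([(152,142),(224,177),(192,243),(120,220)],(120,222))
ss=px([(148,155),(234,180),(180,197)],(387,130))
P=plane('top',st,.088);c=P.mean(0);print('splines',c.round(4),np.linalg.norm(P-c,axis=1).round(4),ang4(P,c))
P=plane('scene',ss,.088);c2=(P[0]+P[1])/2;print('splines sc',c2.round(4),np.linalg.norm(P-c2,axis=1).round(4),ang4(P,c2))
print('tip',plane('top',px([(153,192)],(120,222)),.098),plane('scene',px([(200,132)],(387,130)),.098))
for n in('top','scene'):
    z=np.load(n+'0.npz');p=z['p'];hsv=cv2.cvtColor(p,cv2.COLOR_RGB2HSV)
    w={'top':[(386,266),(145,247)],'scene':[(236,280),(412,155)]}[n]
    for name,lo,hi,ctr,hz in(('gear',(105,120,30),(125,255,255),w[0],.014),('collar',(10,120,40),(25,255,255),w[1],.066)):
        m=cv2.inRange(hsv,lo,hi);r=np.zeros_like(m);cv2.circle(r,ctr,26,255,-1);m&=r
        cn=max(cv2.findContours(m,0,1)[0],key=cv2.contourArea)
        Q=plane(n,cn.reshape(-1,2),hz)
        cc,rad=cv2.minEnclosingCircle(Q[:,:2].astype(np.float32));e=cv2.fitEllipse(Q[:,:2].astype(np.float32)*1000)
        print(n,name,np.round(cc,4),round(rad,4),np.round(e[0],1),np.round(e[1],1))
E
python3 m.py
```

```text
gear keys top [ 0.482  -0.2064  0.046 ] [0.0136 0.0145 0.0136 0.0137] -21.45999918675714
gear keys scene [ 0.4811 -0.2067  0.046 ] [0.0141 0.0141 0.0137 0.0141] -22.66745503501271
splines [0.5212 0.2323 0.088 ] [0.0126 0.0122 0.0114 0.0127] 21.678117971648028
splines sc [0.5211 0.2304 0.088 ] [0.0117 0.0117 0.0118] 24.087540567614226
tip [[0.52143008 0.23345902 0.098     ]] [[0.52016187 0.23309541 0.098     ]]
top gear [ 0.4814 -0.2061] 0.0374 [ 481.6 -205.8] [69.7 70.2]
top collar [0.5212 0.2333] 0.0284 [521.1 233.2] [54.2 54.9]
scene gear [ 0.4805 -0.2061] 0.0433 [ 481.1 -206.9] [70.8 81.3]
scene collar [0.5212 0.2296] 0.0295 [521.4 230.7] [50.8 54.9]
```

```bash
cat >> h.py <<'E'
def shift(target):
    from cell import manip
    s=manip.get_state();R=np.array(s['ee_rot']);d=R.T@(np.array(target)-s['eef_pos'])
    print('pos',np.round(s['eef_pos'],4),'yawx',np.degrees(np.arctan2(R[1,0],R[0,0])).round(2),'tilt',R[:2,2].round(4),'t',s['t'],'slide',(d/.03).round(3))
    return d/.03
E
python3 -c "
from h import *;from cell import manip
shift([.4813,-.2063,.15]);print(manip.tip_reach)"
```

```text
pos [ 0.1389 -0.4798  0.2555] yawx 16.15 tilt [-0.0005  0.0018] t 0.1 slide [13.498 -5.576  3.528]
0.025
```

Emit:
{"name": "carry_out", "arguments": {
  "angular": [
    [0,0,0],
    [0,0,0],
    [0,0,0],
    [0,0,0],
    [0,0,0],
    [0,0,0],
    [0,0,0],
    [0,0,0]
  ],
  "slide": [
    [13.5,-5.6,3.5],
    [13.5,-5.6,3.5],
    [13.5,-5.6,3.5],
    [13.5,-5.6,3.5],
    [13.5,-5.6,3.5],
    [13.5,-5.6,3.5],
    [13.5,-5.6,3.5],
    [13.5,-5.6,3.5]
  ],
  "claw": [-1,-1,-1,-1,-1,-1,-1,-1]
}}

```text
t: 1.1
eef_pos: [0.4829, -0.2034, 0.1497]
ee_rot: [[0.959, 0.283, -0.002], [0.283, -0.959, 0.001], [-0.001, -0.002, -1.0]]
contact_force: [-0.1, -0.0, -0.6]
opening: 0.0857
```

```bash
python3 -c "
from h import *;from cell import manip
shift([.4813,-.2063,.15]);print(manip.get_state()['q'])"
```

```text
pos [ 0.4829 -0.2034  0.1497] yawx 16.44 tilt [-0.0019  0.0013] t 1.1 slide [-0.078  0.077 -0.011]
[-3.98942452e-01  3.59615574e-01 -1.18192940e-01  1.09522397e+00
  4.63273999e-04  2.45571678e+00]
```

Emit:
{"name": "carry_out", "arguments": {
  "angular": [
    [0,0,-1.3],
    [0,0,-2.6],
    [0,0,-3.9],
    [0,0,-5],
    [0,0,-5],
    [0,0,-5],
    [0,0,-5],
    [0,0,-5]
  ],
  "slide": [
    [-0.07,0.07,0],
    [-0.07,0.07,0.5],
    [-0.07,0.07,1],
    [-0.07,0.07,1.5],
    [-0.07,0.07,2],
    [-0.07,0.07,2],
    [-0.07,0.07,2],
    [-0.07,0.07,2]
  ],
  "claw": [-1,-1,-1,-1,-1,-1,-1,-1]
}}

```text
t: 2.1
eef_pos: [0.4804, -0.2092, 0.092]
ee_rot: [[0.558, 0.83, 0.001], [0.83, -0.558, -0.001], [0.0, 0.001, -1.0]]
contact_force: [-0.2, -0.1, 0.4]
opening: 0.0856
```

```bash
python3 -c "
from h import *;from cell import manip,camera
shift([.4813,-.2063,.04]);print(manip.get_state()['q'])
for n in ['scene','top']:
    p,d=camera(n);cv2.imwrite(f'pics/{n}1.png',p[:,:,::-1])
"
python3 -c "
import cv2
a=cv2.imread('pics/scene1.png')[200:360,140:300];b=cv2.imread('pics/top1.png')[190:350,310:470]
import numpy as np;cv2.imwrite('pics/c1.png',cv2.resize(np.hstack([a,b]),(800,400),interpolation=2))"
```

```text
pos [ 0.4804 -0.2092  0.092 ] yawx 56.11 tilt [ 0.0013 -0.0006] t 2.1 slide [ 0.095 -0.031  1.734]
[-4.10641936e-01  4.16469573e-01 -2.00444653e-01  9.52489168e-01
 -2.03344365e-07  1.75172488e+00]
```

View pics/c1.png

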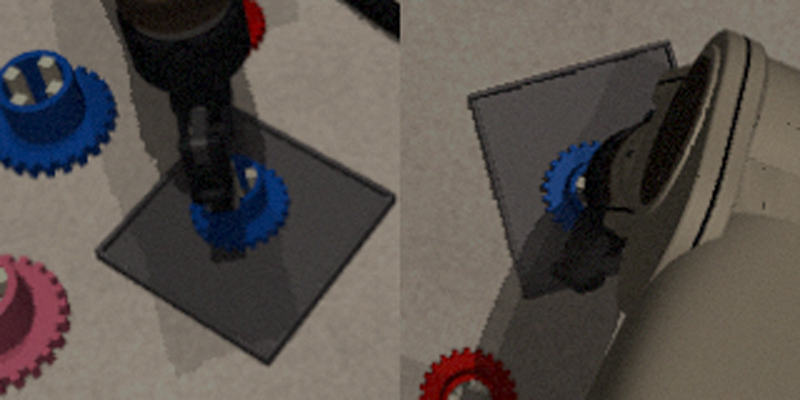

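The scene crop shows the hand over the gear in the tray. The left finger is beside the hub, and the top view is blocked by the wrist. Next I descend and grip.

Emit:
{"name": "carry_out", "arguments": {
  "angular": [
    [0,0,0],
    [0,0,0],
    [0,0,0],
    [0,0,0],
    [0,0,0],
    [0,0,0],
    [0,0,0],
    [0,0,0]
  ],
  "slide": [
    [0.1,-0.03,0.6],
    [0.1,-0.03,1.2],
    [0.1,-0.03,1.73],
    [0.1,-0.03,1.73],
    [0.1,-0.03,1.73],
    [0.1,-0.03,1.73],
    [0.1,-0.03,1.73],
    [0.1,-0.03,1.73]
  ],
  "claw": [-1,-1,-1,-1,0.5,0.5,0.5,0.5],
  "grip_force": 50
}}

```text
t: 3.2
eef_pos: [0.4817, -0.2063, 0.0406]
ee_rot: [[0.557, 0.83, 0.002], [0.83, -0.557, -0.001], [0.0, 0.002, -1.0]]
contact_force: [-1.3, 0.5, 6.0]
opening: 0.0432
```

Emit:
{"name": "carry_out", "arguments": {
  "angular": [
    [0,0,0],
    [0,0,0],
    [0,0,0],
    [0,0,0]
  ],
  "slide": [
    [0,0,0],
    [0,0,0],
    [0,0,0],
    [0,0,0]
  ],
  "claw": [0.5,0.5,0.5,0.5]
}}

```text
t: 3.7
eef_pos: [0.4816, -0.2063, 0.0405]
ee_rot: [[0.557, 0.83, 0.002], [0.83, -0.557, -0.001], [0.0, 0.002, -1.0]]
contact_force: [-0.6, -0.4, 5.7]
opening: 0.043
```

Emit:
{"name": "carry_out", "arguments": {
  "angular": [
    [0,0,0],
    [0,0,0],
    [0,0,0],
    [0,0,0],
    [0,0,0],
    [0,0,0]
  ],
  "slide": [
    [0,0,-1],
    [0,0,-2.5],
    [0,0,-4],
    [0,0,-5],
    [0,0,-5],
    [0,0,-5]
  ],
  "claw": [0.5,0.5,0.5,0.5,0.5,0.5]
}}

```text
t: 4.45
eef_pos: [0.48, -0.2055, 0.1881]
ee_rot: [[0.557, 0.83, -0.002], [0.83, -0.557, 0.001], [-0.0, -0.002, -1.0]]
contact_force: [-0.6, -0.5, -1.8]
opening: 0.0427
```

```bash
python3 -c "
from h import *;from cell import manip,camera
shift([.521,.2325,.165]);s=manip.get_state();print(s['opening'],s['contact_force'])
for n in ['scene','top']:
    p,d=camera(n);cv2.imwrite(f'pics/{n}2.png',p[:,:,::-1])
"
python3 -c "
import cv2
a=cv2.imread('pics/scene2.png')[150:310,140:300];b=cv2.imread('pics/top2.png')[190:350,310:470]
import numpy as np;cv2.imwrite('pics/c2.png',cv2.resize(np.hstack([a,b]),(800,400),interpolation=2))"
```

```text
pos [ 0.48   -0.2055  0.1881] yawx 56.14 tilt [-0.0019  0.0008] t 4.45 slide [12.887 -6.999  0.78 ]
0.04272822209968801 [-0.58010455 -0.45094519 -1.84080858]
```

View pics/c2.png

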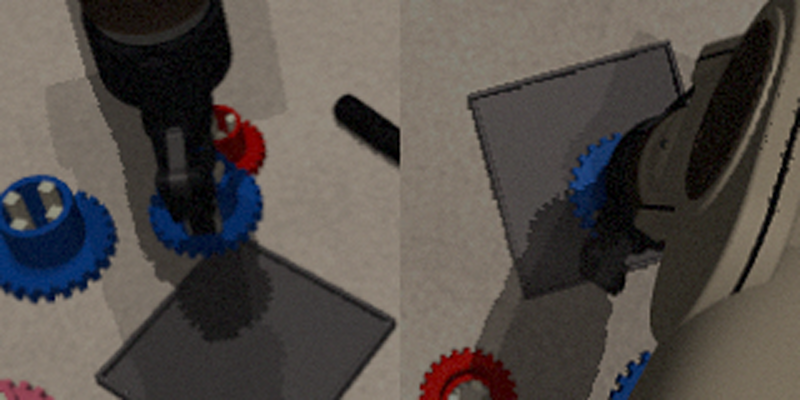

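Emit:
{"name": "carry_out", "arguments": {
  "angular": [
    [0,0,0],
    [0,0,0],
    [0,0,0],
    [0,0,0],
    [0,0,0],
    [0,0,0],
    [0,0,0],
    [0,0,0]
  ],
  "slide": [
    [1.8,-1,0],
    [3.6,-2,0],
    [5.4,-3,0],
    [7.2,-4,0],
    [9,-5,0],
    [10.8,-6,0],
    [12.9,-7,0],
    [12.9,-7,0]
  ],
  "claw": [0.5,0.5,0.5,0.5,0.5,0.5,0.5,0.5]
}}

```text
t: 5.55
eef_pos: [0.5213, 0.2364, 0.1873]
ee_rot: [[0.552, 0.834, -0.002], [0.834, -0.552, -0.0], [-0.001, -0.002, -1.0]]
contact_force: [-0.0, 0.9, -1.6]
opening: 0.0427
```

Emit:
{"name": "carry_out", "arguments": {
  "angular": [
    [0,0,0],
    [0,0,0],
    [0,0,0]
  ],
  "slide": [
    [0,0,0.2],
    [0,0,0.2],
    [0,0,0.2]
  ],
  "claw": [0.5,0.5,0.5]
}}

```text
t: 5.92
eef_pos: [0.522, 0.2308, 0.1832]
ee_rot: [[0.559, 0.829, -0.001], [0.829, -0.559, -0.001], [-0.001, -0.0, -1.0]]
contact_force: [0.1, -0.4, -1.2]
opening: 0.043
```

```bash
python3 -c "
from h import *;from cell import manip,camera
shift([.521,.2325,.165]);s=manip.get_state();print(s['opening'],s['contact_force'],s['q'])
for n in ['scene','top']:
    p,d=camera(n);cv2.imwrite(f'pics/{n}3.png',p[:,:,::-1]);np.savez(n+'3.npz',p=p,d=d)
"
python3 -c "
import cv2
a=cv2.imread('pics/scene3.png')[60:220,330:490];b=cv2.imread('pics/top3.png')[170:330,70:230]
import numpy as np;cv2.imwrite('pics/c3.png',cv2.resize(np.hstack([a,b]),(800,400),interpolation=2))"
```

```text
pos [0.522  0.2308 0.1832] yawx 56.01 tilt [-0.0008 -0.0005] t 5.925 slide [ 0.028 -0.057  0.606]
0.04303725682254904 [ 0.09507316 -0.40932951 -1.24912987] [ 4.16474094e-01  4.19963965e-01  6.62633253e-02  1.21799896e+00
 -1.55074375e-04  2.58043120e+00]
```

View pics/c3.png

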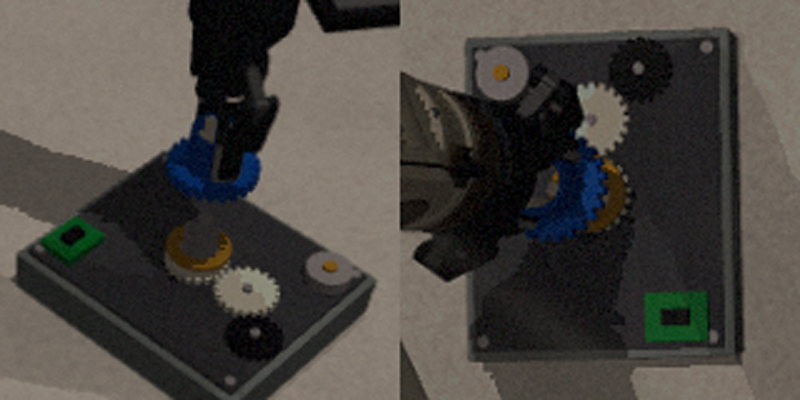

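Emit:
{"name": "carry_out", "arguments": {
  "angular": [
    [0,0,0],
    [0,0,0],
    [0,0,0],
    [0,0,0],
    [0,0,0]
  ],
  "slide": [
    [0,0,0.5],
    [0.03,-0.06,1.1],
    [0.03,-0.06,1.1],
    [0.03,-0.06,1.1],
    [0.03,-0.06,1.1]
  ],
  "claw": [0.5,0.5,0.5,0.5,0.5]
}}

```text
t: 6.65
eef_pos: [0.5216, 0.2344, 0.1511]
ee_rot: [[0.557, 0.83, 0.001], [0.83, -0.557, 0.001], [0.001, 0.001, -1.0]]
contact_force: [-0.7, 0.5, -1.0]
opening: 0.043
```

```bash
python3 -c "
from h import *;from cell import manip,camera
shift([.521,.2325,.15]);s=manip.get_state();print(s['opening'],s['contact_force'])
for n in ['scene','top']:
    p,d=camera(n);cv2.imwrite(f'pics/{n}4.png',p[:,:,::-1]);np.savez(n+'4.npz',p=p,d=d)
"
python3 -c "
import cv2
a=cv2.imread('pics/scene4.png')[90:190,360:460];b=cv2.imread('pics/top4.png')[200:300,90:190]
import numpy as np;cv2.imwrite('pics/c4.png',cv2.resize(np.hstack([a,b]),(800,400),interpolation=2))"
```

```text
pos [0.5216 0.2344 0.1511] yawx 56.14 tilt [0.0014 0.0006] t 6.65 slide [-0.064  0.02   0.038]
0.04299898956816384 [-0.66378049  0.51154339 -0.95751346]
```

View pics/c4.png

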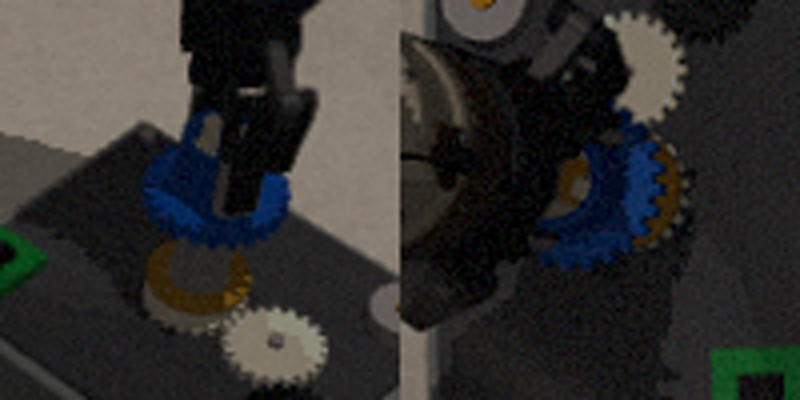

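```bash
cat > fit.py <<'E'
import sys;from h import *
from scipy.optimize import least_squares
k=sys.argv[1];zu=float(sys.argv[2])
for n,c0,hz in(('top',(137,247),zu+.01),('scene',(412,140),zu)):
    z=np.load(n+k+'.npz');p=z['p'];hsv=cv2.cvtColor(p,cv2.COLOR_RGB2HSV)
    m=cv2.inRange(hsv,(100,130,20),(125,255,255));r=np.zeros_like(m);cv2.circle(r,c0,34,255,-1);m&=r
    m=cv2.morphologyEx(m,cv2.MORPH_OPEN,np.ones((2,2)))
    cn=np.vstack([c for c in cv2.findContours(m,0,1)[0] if cv2.contourArea(c)>10]).reshape(-1,2)
    Q=plane(n,cn,hz)[:,:2];c=np.array([.521,.233]);e,_=ray(n,cn[:1])
    for it in range(6):
        d=Q-c;rr=np.hypot(*d.T);a=np.arctan2(d[:,1],d[:,0])
        s=abs(rr-.0355)<(.006 if it<2 else .0025)
        if n=='scene': # nearside arc only: toward camera, underside rim
            v=e[:2]-c;da=np.angle(np.exp(1j*(a-np.arctan2(v[1],v[0]))));s&=abs(da)<1.5
        f=least_squares(lambda x:np.hypot(*(Q[s]-x).T)-.0353,c,loss='soft_l1',f_scale=.001);c=f.x
    print(n,c.round(4),s.sum(),'arc deg',np.degrees(a[s]).round(0)[::4],'rms',np.sqrt((f.fun**2).mean()).round(5))
E
python3 fit.py 4 .1146
```

```text
top [0.5183 0.2322] 71 arc deg [ -34.  159.  170. -176. -164. -154. -145. -139. -126. -112. -106.  -95.
  -87.  -76.  -67.  -62.  -49.  -40.] rms 0.00127
scene [0.5229 0.2345] 39 arc deg [-139. -120. -104.  -91.  -70.  -54.  -26.  -11.    4.   19.] rms 0.00109
```

Emit:
{"name": "carry_out", "arguments": {
  "angular": [
    [0,0,0],
    [0,0,0],
    [0,0,0],
    [0,0,0],
    [0,0,0],
    [0,0,0],
    [0,0,0],
    [0,0,0]
  ],
  "slide": [
    [-0.04,0.02,0.15],
    [-0.04,0.02,0.3],
    [-0.04,0.02,0.4],
    [-0.04,0.02,0.5],
    [-0.04,0.02,0.6],
    [-0.04,0.02,0.7],
    [-0.04,0.02,0.7],
    [-0.04,0.02,0.7]
  ],
  "claw": [0.5,0.5,0.5,0.5,0.5,0.5,0.5,0.5]
}}

```text
t: 7.75
eef_pos: [0.5209, 0.2329, 0.1295]
ee_rot: [[0.557, 0.83, 0.0], [0.83, -0.557, 0.0], [0.0, 0.0, -1.0]]
contact_force: [0.2, 0.8, -2.0]
opening: 0.0431
```

```bash
python3 -c "
from h import *;from cell import manip,camera
shift([.521,.2325,.15]);s=manip.get_state();print(s['opening'],s['contact_force'],s['torque'])
for n in ['scene','top']:
    p,d=camera(n);cv2.imwrite(f'pics/{n}5.png',p[:,:,::-1]);np.savez(n+'5.npz',p=p,d=d)
"
python3 fit.py 5 .093
python3 -c "
import cv2
a=cv2.imread('pics/scene5.png')[100:200,360:460];b=cv2.imread('pics/top5.png')[200:300,90:190]
import numpy as np;cv2.imwrite('pics/c5.png',cv2.resize(np.hstack([a,b]),(800,400),interpolation=2))"
```

```text
pos [0.5209 0.2329 0.1295] yawx 56.15 tilt [0.0001 0.    ] t 7.75 slide [-0.011  0.01  -0.684]
0.04308060013207694 [ 0.18235306  0.82513704 -1.99935325] [-0.04069467  0.00220996 -0.02029107]
top [0.518  0.2309] 71 arc deg [ -36.  157.  167.  176. -172. -163. -152. -142. -129. -120. -111. -102.
  -93.  -79.  -70.  -63.  -53.  -45.] rms 0.00117
scene [0.5216 0.2334] 41 arc deg [-139. -119. -100.  -82.  -69.  -56.  -36.  -21.   -7.    7.   28.] rms 0.00118
```

View pics/c5.png

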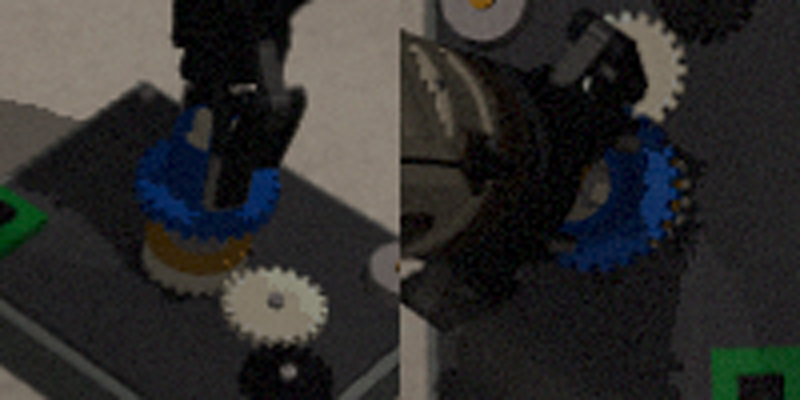

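Emit:
{"name": "carry_out", "arguments": {
  "angular": [
    [0,0,0],
    [0,0,0],
    [0,0,0],
    [0,0,0],
    [0,0,0]
  ],
  "slide": [
    [0,0,0.08],
    [0,0,0.16],
    [0,0,0.24],
    [0,0,0.3],
    [0,0,0.3]
  ],
  "claw": [0.5,0.5,0.5,0.5,0.5]
}}

```text
t: 8.48
eef_pos: [0.5207, 0.2328, 0.1202]
ee_rot: [[0.557, 0.83, -0.0], [0.83, -0.557, -0.0], [-0.0, -0.0, -1.0]]
contact_force: [-0.8, 0.1, -1.1]
opening: 0.0432
```

```bash
python3 -c "
from h import *;from cell import manip
shift([.521,.2325,.15]);s=manip.get_state();print(s['opening'],s['contact_force'],s['torque'])"
```

```text
pos [0.5207 0.2328 0.1202] yawx 56.14 tilt [-0.0004 -0.0002] t 8.475 slide [-0.005  0.013 -0.995]
0.0432070831217051 [-0.82059654  0.07283047 -1.10624245] [ 0.00437885 -0.01006394 -0.00120725]
```

Emit:
{"name": "carry_out", "arguments": {
  "angular": [
    [0,0,0],
    [0,0,0],
    [0,0,0],
    [0,0,0],
    [0,0,0],
    [0,0,0]
  ],
  "slide": [
    [0,0,0.12],
    [0,0,0.24],
    [0,0,0.36],
    [0,0,0.48],
    [0,0,0.54],
    [0,0,0.54]
  ],
  "claw": [0.5,0.5,0.5,0.5,0.5,0.5]
}}

```text
t: 9.22
eef_pos: [0.5208, 0.2328, 0.104]
ee_rot: [[0.557, 0.83, -0.0], [0.83, -0.557, -0.0], [-0.0, -0.0, -1.0]]
contact_force: [0.3, -0.7, -1.3]
opening: 0.0432
```

```bash
python3 -c "
from h import *;from cell import manip
shift([.521,.2325,.15]);s=manip.get_state();print(s['opening'],s['contact_force'],s['torque'])"
```

```text
pos [0.5208 0.2328 0.104 ] yawx 56.15 tilt [-0.0004 -0.0002] t 9.225 slide [-0.005  0.013 -1.534]
0.04321436000006254 [ 0.29333511 -0.72944316 -1.3326481 ] [-0.01285737 -0.00991473  0.02633459]
```

It's in mesh: the underside is at about 67 mm, well below the spline tops at 88 mm, with no force. Now I press home with a firmer grip.

Emit:
{"name": "carry_out", "arguments": {
  "angular": [
    [0,0,0],
    [0,0,0],
    [0,0,0],
    [0,0,0],
    [0,0,0]
  ],
  "slide": [
    [0,0,0],
    [0,0,0.08],
    [0,0,0.16],
    [0,0,0.22],
    [0,0,0.22]
  ],
  "claw": [0.5,0.5,0.5,0.5,0.5],
  "grip_force": 90
}}

```text
t: 9.85
eef_pos: [0.5213, 0.2331, 0.0985]
ee_rot: [[0.557, 0.83, 0.001], [0.83, -0.557, 0.001], [0.001, 0.001, -1.0]]
contact_force: [-1.7, -1.1, 6.4]
opening: 0.0423
```

Emit:
{"name": "carry_out", "arguments": {
  "angular": [
    [0,0,0],
    [0,0,0],
    [0,0,0]
  ],
  "slide": [
    [0,0,0.05],
    [0,0,0.05],
    [0,0,0.05]
  ],
  "claw": [0.5,0.5,0.5]
}}

```text
t: 10.22
eef_pos: [0.5213, 0.2331, 0.0973]
ee_rot: [[0.557, 0.83, 0.001], [0.83, -0.557, 0.001], [0.001, 0.001, -1.0]]
contact_force: [-2.4, -0.3, 7.1]
opening: 0.0421
```

Emit:
{"name": "carry_out", "arguments": {
  "angular": [
    [0,0,0],
    [0,0,0],
    [0,0,0]
  ],
  "slide": [
    [0,0,0.05],
    [0,0,0.05],
    [0,0,0.05]
  ],
  "claw": [0.5,0.5,0.5]
}}

```text
t: 10.6
eef_pos: [0.5213, 0.2331, 0.0968]
ee_rot: [[0.557, 0.83, 0.002], [0.83, -0.557, 0.001], [0.002, 0.001, -1.0]]
contact_force: [-3.1, -1.3, 11.9]
opening: 0.0422
```

Emit:
{"name": "carry_out", "arguments": {
  "angular": [
    [0,0,0],
    [0,0,0],
    [0,0,0]
  ],
  "slide": [
    [0,0,0.05],
    [0,0,0.05],
    [0,0,0.05]
  ],
  "claw": [0.5,0.5,0.5]
}}

```text
t: 10.98
eef_pos: [0.5213, 0.2332, 0.0967]
ee_rot: [[0.557, 0.83, 0.003], [0.83, -0.557, 0.001], [0.003, 0.002, -1.0]]
contact_force: [-6.6, -2.9, 20.4]
opening: 0.0419
```

It hit the hard stop: z held at 96.7 mm, where home was predicted at 96.5, and the force rose to 20 N. I'll check with a picture.

```bash
python3 -c "
from h import *;from cell import manip,camera
for n in ['scene','top']:
    p,d=camera(n);cv2.imwrite(f'pics/{n}6.png',p[:,:,::-1])
s=manip.get_state();print(s['eef_pos'],s['opening'],s['contact_force'],s['t'])
a=cv2.imread('pics/scene6.png')[100:200,360:460];b=cv2.imread('pics/scene6.png')[:400,:400];cv2.imwrite('pics/c6.png',np.hstack([cv2.resize(a,(400,400),interpolation=2),b]))"
```

```text
[0.52134143 0.23315207 0.09667488] 0.042406372501996394 [-6.63345555 -2.53193291 19.43649108] 11.075
```

View pics/c6.png

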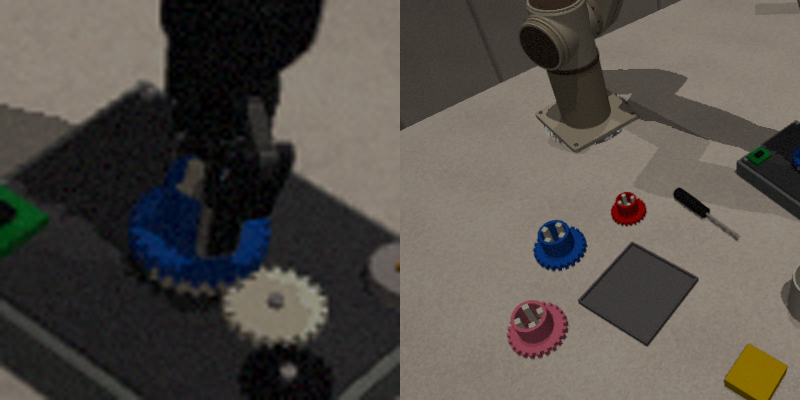

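View pics/top6.png

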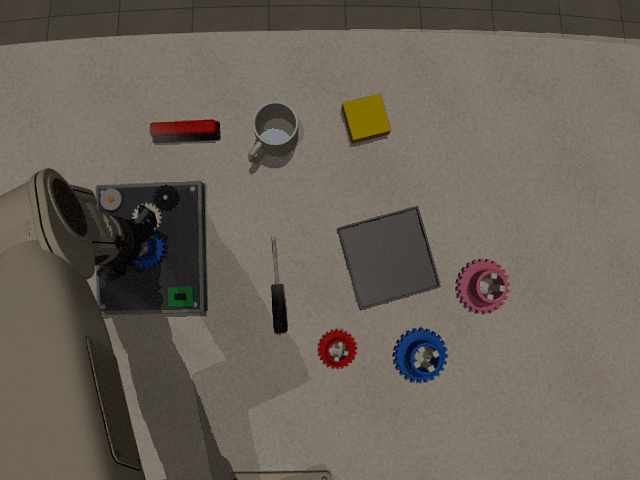

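The gear sits low on the unit at about (411,155) in the scene view, with the collar hidden under the flange. The tray is empty, and the other items are at the same pixels as before.

```bash
python3 -c "
from cell import manip
print(manip.close_job())"
```

```text
the job is handed in; nothing more can be done
None
```

I took the small blue gear from the tray by its hub and slid it down the splined shaft. The job was handed in at about 11 s with the gear still gripped and pressed fully home.

**Fit:** The slots already lined up with the splines to within 1–2°, so I kept the gear's orientation and did not turn it. It passed the spline tops with no noticeable force.

**Pressed home:** The gear reached a hard stop with the TCP at 96.7 mm, against 96.5 mm predicted for home. The force rose to about 20 N there, well above the 9 N the collar needs. About 7 N of side force was also present.

**Surroundings:** The last pictures showed the tray empty, and the mug, screwdriver, stapler, notes and look-alike gears where they were.

**Checks that disagreed:** The two cameras differed by 2–5 mm on where the held gear was. I used the shaft position averaged over both cameras and checked the fit by force. The wrist hid the bore, so I did not see the mesh itself or the collar fully pressed down. Those rest on the height and force readings.

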